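# Find the full tea caddy

### The job

Three identical closed tea tins stand on coasters on the board. Heft them one at a time, starting with the one at your left hand and working to the right: lift each straight up clear of the board for a moment, feel its weight, and stand it back on its own coaster, upright. Finish while holding the heaviest one still and upright, at least 15 cm above the worktop, with the other two back on their coasters; do not let go of it, and leave the kettle and mug alone.

Things in the scene. Friction and masses are not known exactly. Their poses are not given: they have to be found in the camera images.
- tin_a: one of three identical closed tea caddies: brushed-steel cylinder, 56 mm diameter, 85 mm high, with a fixed lid knob (20 mm diameter) up to 97 mm. Origin: centre of the underside, z up. Which tin stands where changes. They weigh 0.15 to 0.72 kg, the heaviest at least 0.12 kg more than either other. Grip the side, about 50 mm above the underside
- tin_b: one of three identical closed tea caddies: brushed-steel cylinder, 56 mm diameter, 85 mm high, with a fixed lid knob (20 mm diameter) up to 97 mm. Origin: centre of the underside, z up. Which tin stands where changes. They weigh 0.15 to 0.72 kg, the heaviest at least 0.12 kg more than either other. Grip the side, about 50 mm above the underside
- tin_c: one of three identical closed tea caddies: brushed-steel cylinder, 56 mm diameter, 85 mm high, with a fixed lid knob (20 mm diameter) up to 97 mm. Origin: centre of the underside, z up. Which tin stands where changes. They weigh 0.15 to 0.72 kg, the heaviest at least 0.12 kg more than either other. Grip the side, about 50 mm above the underside
- board: oak serving board fixed to the worktop, 160 x 440 x 12 mm, three cork coasters in a row along its length, 140 mm apart. Origin: centre of its underside; y along the row towards the robot's left. It lies turned by up to 0.3 rad
- spot_left (a point): centre of the top face of the left cork coaster on the board (coaster 88 mm diameter, its top 15 mm above the worktop); a tin stands on it at the start, up to 7 mm off centre. Left is the robot's own left, +y
- spot_middle (a point): centre of the top face of the middle cork coaster on the board (coaster 88 mm diameter, its top 15 mm above the worktop); a tin stands on it at the start, up to 7 mm off centre. 
- spot_right (a point): centre of the top face of the right cork coaster on the board (coaster 88 mm diameter, its top 15 mm above the worktop); a tin stands on it at the start, up to 7 mm off centre. Right is the robot's own right, -y
- kettle: white kettle with a black handle, 160 mm diameter, 213 mm high, to the left of the board; bystander, leave alone. Origin: centre of its underside
- mug: white mug, 80 mm diameter, 92 mm high, to the right of the board; bystander, leave alone. Origin: centre of its underside
Things that resemble listed ones, but are neither listed nor needed, are in the scene too. What is shaped like the tin_c but blue, orange or yellow is not meant.

How it is judged:
On the way, in this order (a step that is already met when the one before it is completed fails the run):
1. the tin of the left coaster is lifted clear in the fingers while tins stand on the other two coasters (((height (world z) of tin_a above 0.028 m and contact force between the fingers and tin_a above 0.5 N) or (height (world z) of tin_b above 0.028 m and contact force between the fingers and tin_b above 0.5 N) or (height (world z) of tin_c above 0.028 m and contact force between the fingers and tin_c above 0.5 N)) and ((horizontal distance between tin_a and spot_middle below 0.035 m and height (world z) of tin_a below 0.022 m) or (horizontal distance between tin_b and spot_middle below 0.035 m and height (world z) of tin_b below 0.022 m) or (horizontal distance between tin_c and spot_middle below 0.035 m and height (world z) of tin_c below 0.022 m)) and ((horizontal distance between tin_a and spot_right below 0.035 m and height (world z) of tin_a below 0.022 m) or (horizontal distance between tin_b and spot_right below 0.035 m and height (world z) of tin_b below 0.022 m) or (horizontal distance between tin_c and spot_right below 0.035 m and height (world z) of tin_c below 0.022 m))), for 0.2 s.
2. the tin of the middle coaster is lifted clear in the fingers while tins stand on the other two coasters (((height (world z) of tin_a above 0.028 m and contact force between the fingers and tin_a above 0.5 N) or (height (world z) of tin_b above 0.028 m and contact force between the fingers and tin_b above 0.5 N) or (height (world z) of tin_c above 0.028 m and contact force between the fingers and tin_c above 0.5 N)) and ((horizontal distance between tin_a and spot_left below 0.035 m and height (world z) of tin_a below 0.022 m) or (horizontal distance between tin_b and spot_left below 0.035 m and height (world z) of tin_b below 0.022 m) or (horizontal distance between tin_c and spot_left below 0.035 m and height (world z) of tin_c below 0.022 m)) and ((horizontal distance between tin_a and spot_right below 0.035 m and height (world z) of tin_a below 0.022 m) or (horizontal distance between tin_b and spot_right below 0.035 m and height (world z) of tin_b below 0.022 m) or (horizontal distance between tin_c and spot_right below 0.035 m and height (world z) of tin_c below 0.022 m))), for 0.2 s.
3. the tin of the right coaster is lifted clear in the fingers while tins stand on the other two coasters (((height (world z) of tin_a above 0.028 m and contact force between the fingers and tin_a above 0.5 N) or (height (world z) of tin_b above 0.028 m and contact force between the fingers and tin_b above 0.5 N) or (height (world z) of tin_c above 0.028 m and contact force between the fingers and tin_c above 0.5 N)) and ((horizontal distance between tin_a and spot_left below 0.035 m and height (world z) of tin_a below 0.022 m) or (horizontal distance between tin_b and spot_left below 0.035 m and height (world z) of tin_b below 0.022 m) or (horizontal distance between tin_c and spot_left below 0.035 m and height (world z) of tin_c below 0.022 m)) and ((horizontal distance between tin_a and spot_middle below 0.035 m and height (world z) of tin_a below 0.022 m) or (horizontal distance between tin_b and spot_middle below 0.035 m and height (world z) of tin_b below 0.022 m) or (horizontal distance between tin_c and spot_middle below 0.035 m and height (world z) of tin_c below 0.022 m))), for 0.2 s.
At the end, for the whole second after the job is handed in: one tin is held still in the fingers, underside over 130 mm above the worktop, within 0.3 rad of upright, touching nothing else; the other two stand upright and untouched on the board within 35 mm of their starts, each pressing on it with under 4.4 N, which the heaviest always exceeds (((height (world z) of tin_a above 0.13 m and contact force between the fingers and tin_a above 1 N and angle between tin_a's own z axis and vertical below 0.3 rad and linear speed of tin_a below 0.04 m/s and contact force between tin_a and board below 0.1 N and contact force between tin_a and kettle below 0.1 N and contact force between tin_a and mug below 0.1 N and contact force between each of tin_a, the arm, the fingers and tin_b below 0.1 N and contact force between each of tin_a, the arm, the fingers and tin_c below 0.1 N and distance of each of tin_b, tin_c from where it was at the start of the episode below 0.035 m and angle between each of tin_b, tin_c's own z axis and vertical below 0.1 rad and linear speed of each of tin_b, tin_c below 0.02 m/s and contact force between tin_b and board between 0.8 and 4.4 N and contact force between tin_c and board between 0.8 and 4.4 N) or (height (world z) of tin_b above 0.13 m and contact force between the fingers and tin_b above 1 N and angle between tin_b's own z axis and vertical below 0.3 rad and linear speed of tin_b below 0.04 m/s and contact force between tin_b and board below 0.1 N and contact force between tin_b and kettle below 0.1 N and contact force between tin_b and mug below 0.1 N and contact force between each of tin_b, the arm, the fingers and tin_a below 0.1 N and contact force between each of tin_b, the arm, the fingers and tin_c below 0.1 N and distance of each of tin_a, tin_c from where it was at the start of the episode below 0.035 m and angle between each of tin_a, tin_c's own z axis and vertical below 0.1 rad and linear speed of each of tin_a, tin_c below 0.02 m/s and contact force between tin_a and board between 0.8 and 4.4 N and contact force between tin_c and board between 0.8 and 4.4 N) or (height (world z) of tin_c above 0.13 m and contact force between the fingers and tin_c above 1 N and angle between tin_c's own z axis and vertical below 0.3 rad and linear speed of tin_c below 0.04 m/s and contact force between tin_c and board below 0.1 N and contact force between tin_c and kettle below 0.1 N and contact force between tin_c and mug below 0.1 N and contact force between each of tin_c, the arm, the fingers and tin_a below 0.1 N and contact force between each of tin_c, the arm, the fingers and tin_b below 0.1 N and distance of each of tin_a, tin_b from where it was at the start of the episode below 0.035 m and angle between each of tin_a, tin_b's own z axis and vertical below 0.1 rad and linear speed of each of tin_a, tin_b below 0.02 m/s and contact force between tin_a and board between 0.8 and 4.4 N and contact force between tin_b and board between 0.8 and 4.4 N))); the arm keeps its last pose, push and grip.
It fails at once if a bystander is moved by more than 25 mm (distance of any of kettle, mug from where it was at the start of the episode above 0.025 m).
It fails at once if a tin is tipped by more than 0.6 rad (angle between any of tin_a, tin_b, tin_c's own z axis and vertical above 0.6 rad).
It also fails if it takes over 67 s, if anything falls off the work surface, if the arm or the gripper's body presses on something with over 40 N, if the wrist force passes 120 N, or if a joint passes its speed limit or range.

### The arm

A 6-joint arm with a two-finger parallel gripper is mounted at the origin on the work surface. World frame = base frame: x ahead of the robot, y to its left, z up, the work surface at z = 0. Lengths are in m, angles in rad, forces in N, time in s.
With the tool pointing down it reaches from about 0.35 to 0.85 m from the base axis. Payload 8.1 kg.
Tool frame: the origin (TCP) lies at the very end of the fingers, on their centre line; the grasp point (between the pads) lies 19 mm behind it; z points along the fingers, y is the direction in which the jaws open and shut (so a half turn about z gives the same grasp; the last joint's range is limited). The gripper opens to 85 mm and grips with 20 to 120 N. Pads are 22 mm wide; open, the fingers measure 114 mm over their backs; the gripper's body (76 mm by 85 mm) begins 54 mm behind the grasp point. The pads swing forward as they close: fully open they stand 13 mm farther back than shut.
Start: joints at [1.087, 0.13, 1.488, -0, 1.523, -0.085], TCP at [0.233, 0.553, 0.231] pointing down, gripper open.
Joint ranges: [-2.96, 2.96], [-0.89, 2.26], [0.02, 2.5], [-1.34, 4.48], [0, 2.73], [-2.66, 2.66]. Speed limits (rad/s): [2.39, 2.39, 2.79, 3.14, 3.14, 3.14].

### API

Orientations are given as a unit quaternion [x, y, z, w].
In Python, from bench import telemetry, cams, job gives the robot as it stands.
- The arm moves only by the tool step_arm, never from a script. Its argument "motion" is a list of rows, each a list of 7 numbers: the closure, from -1 (fully open) to 1 (shut), then the shift along the tool's x, y, z in cm, then the turn, a rotation vector about the tool's x, y, z in degrees. In form: [[fingers, dx, dy, dz, rx, ry, rz], ...]. A call has 1 to 12 rows; each row shifts and turns the commanded pose from where the row before left it, along the tool's axes as they then stand; what a row does not reach is not made up. A row lasts 1/12 s, in which the tool goes at most 41.7 mm and 7.16 degrees, less where a joint would pass 70% of its speed; a pose out of reach is approached as far as the arm can. A call is refused whole if a number of a shift passes 4.17 or a number of a turn 7.16, either way. A call with a gripper value outside its range is refused whole. The fingers move at their own pace and stop on an object; "squeeze" is the grip in N (left out, the last holds). Time passes only in rows, so rows that do not move let the fingers close. It gives the time, the measured TCP pose, the force and the opening at its end, in the units of the state.
- telemetry.sense(): the state, without advancing time (a new reading comes with each control period).
- cams.camera(name): name is "side" or "top"; returns a dict with "image" (420x560x3 uint8, red, green, blue), "intrinsics" (3x3 intrinsics, pixels), "rvec" (rotation vector, rad) and "tvec" (3), from world to camera coordinates, as OpenCV has them. Camera axes: x right, y down, z forward; pixel columns grow to the right and rows downward; lengths in m; the calibration is good to about 2 mm. A picture is of the moment at which its call begins. There is no depth.
- job.sign_off(): hands the job in, once; it reports no verdict.
The state is a dict: "time": time; "joint_positions": joint angles; "qd": joint speeds; "tau": joint torques, N m; "tcp_pos": TCP position; "eef_rot": TCP orientation; "contact_force": force on the tool from outside, world axes, zero at the start; "moment": the same for the moment, N m; "grip_width": finger opening in m.
Only numpy, scipy, OpenCV 4.12 (cv2) and the standard library are available. Lean on these libraries where they do the work, as an engineer would, in place of code of your own. Each camera call takes 0.05 s, during which the arm holds its last target. There are 200 camera calls.

## Working session

There is one attempt and no reset: what is moved stays moved. The work goes in short steps, Python scripts to look and compute and a tool call to move; the robot and the scene stay as the last step left them, time stands still between calls to the robot, and variables do not carry over. Pictures are saved under pics/ and viewed, about 8 in all and at most 12, crops included, and the job is handed in when it is done.

Besides the shell and the picture viewer there is one more tool, called after "Request:" as name(argument=value, ...), one argument or row to a line, values as JSON. step_arm: Moves the arm, as the interface text tells. Its arguments: {"type":"object","properties":{"motion":{"type":"array","items":{"type":"array","items":{"type":"number"}}},"squeeze":{"type":"number"}},"required":["motion"]}

```bash
mkdir -p pics; python3 - <<'E'
from bench import telemetry,cams,job
import cv2,numpy as np
for n in("side","top"):
    c=cams.camera(n);cv2.imwrite(f"pics/{n}0.png",c["image"][:,:,::-1]);np.savez(f"{n}0.npz",**c)
    R=cv2.Rodrigues(np.array(c["rvec"]))[0];print(n,-R.T@np.array(c["tvec"]).ravel(),R[2])
s=telemetry.sense();print(s)
E
```

```text
side [ 0.21880703 -0.76554643  1.07583928] [ 0.23479026  0.58624465 -0.77536491]
top [0.39338772 0.02190006 0.98832215] [ 0.18246449 -0.02296003 -0.98294433]
{'time': 0.1, 'joint_positions': array([ 1.08656014e+00,  1.31143754e-01,  1.48918896e+00,  1.92933773e-06,
        1.52301181e+00, -8.54302764e-02]), 'qd': array([ 0.00017343, -0.00181365, -0.00305401, -0.00082621, -0.00014808,
       -0.00113284]), 'tau': array([ 1.05929805e-03, -5.70950317e+01, -5.01939547e+01, -1.85539634e-04,
        8.05773394e-03,  1.22273004e-04]), 'tcp_pos': array([0.23274762, 0.55246307, 0.23030443]), 'eef_rot': array([ 1.98084121e-01,  9.80184632e-01, -8.40370126e-04, -2.47059753e-04]), 'contact_force': array([ 0.29092446,  0.4253744 , -0.3928798 ]), 'moment': array([ 0.02840239,  0.06489554, -0.02109055]), 'grip_width': 0.0853997123334219}
```

View pics/top0.png

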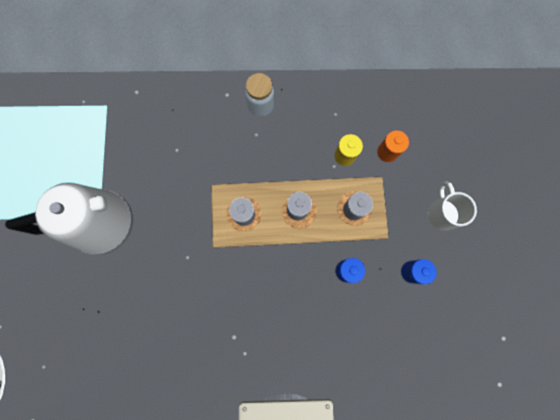

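View pics/side0.png

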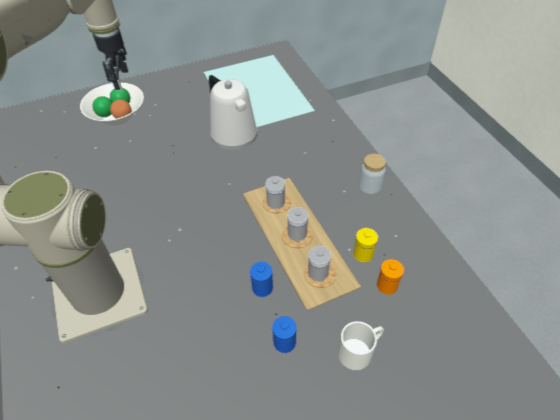

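The top view shows the grey tin lids at (242,211), (299,205) and (360,206) on the board. The kettle is left at about (90,220), the mug right at (455,210), and coloured decoys stand around the right half. The side view agrees.

```bash
cat > h.py <<'E'
import cv2,numpy as np
def cast(c,uv,z):
    R=cv2.Rodrigues(np.array(c["rvec"]))[0];t=np.array(c["tvec"]).ravel();K=np.array(c["intrinsics"])
    o=-R.T@t;d=R.T@np.linalg.inv(K)@np.array([*uv,1.]);return o+d*(z-o[2])/d[2]
def tins(c,cent):
    im=c["image"];hsv=cv2.cvtColor(im,cv2.COLOR_RGB2HSV);out=[]
    for u,v in cent:
        m=((hsv[...,1]<60)&(hsv[...,2]>95)).astype(np.uint8);w=np.zeros_like(m);w[v-20:v+21,u-20:u+21]=1
        n,l,st,ce=cv2.connectedComponentsWithStats(m*w)
        i=1+st[1:,4].argmax();(x,y),r=cv2.minEnclosingCircle(np.argwhere(l==i)[:,::-1].astype(np.float32))
        out.append((cast(c,(x,y),.1),(x,y),r,st[i]))
    return out
E
python3 - <<'E'
import numpy as np,cv2
from h import *
c=np.load("top0.npz")
for o in tins(c,[(242,211),(299,205),(360,206)]):print(o[0].round(4),np.round(o[1],1),round(o[2],1),o[3])
hsv=cv2.cvtColor(c["image"],cv2.COLOR_RGB2HSV)
m=((hsv[...,0]>8)&(hsv[...,0]<22)&(hsv[...,1]>60)).astype(np.uint8);m[:170]=0
ct=max(cv2.findContours(m,0,2)[0],key=cv2.contourArea);b=cv2.boxPoints(cv2.minAreaRect(ct))
P=np.array([cast(c,p,.012) for p in b]);print(b.round(),P.round(3),P.mean(0))
im=cv2.resize(c["image"][170:260,200:400],None,fx=4,fy=4,interpolation=cv2.INTER_CUBIC);cv2.imwrite("pics/crop.png",im[:,:,::-1])
E
```

```text
[0.546  0.0912 0.1   ] [242.1 209.7] 13.5 [229 197  26  26 521]
[ 0.5548 -0.0396  0.1   ] [299. 205.] 13.6 [287 192  25  27 504]
[ 0.5551 -0.1804  0.1   ] [359.8 203.9] 13.1 [347 192  26  26 500]
[[209. 184.]
 [384. 175.]
 [388. 238.]
 [213. 247.]] [[ 0.628  0.181  0.012]
 [ 0.645 -0.268  0.012]
 [ 0.482 -0.265  0.012]
 [ 0.468  0.171  0.012]] [ 0.55563949 -0.04527755  0.012     ]
```

View pics/crop.png

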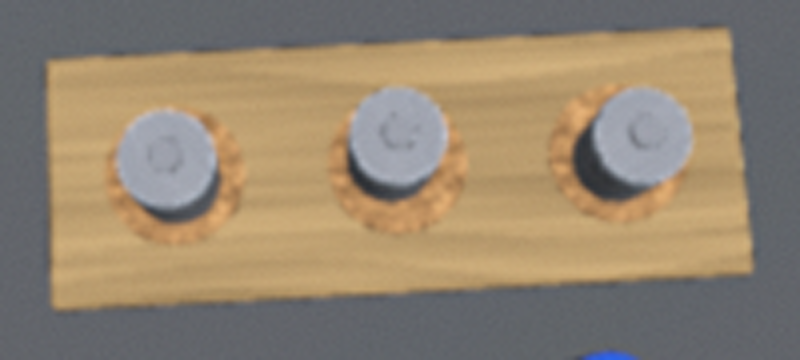

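Knob and lid centres fit well: L (0.546, 0.091), M (0.555, -0.040), R (0.555, -0.180). The board's yaw is small, so I'll grip with the jaws along world y. First I'll move over the left tin.

Request:
step_arm(
  motion=[
    [-1,-3.33,-2.16,0,0,0,0],
    [-1,-3.33,-2.16,0,0,0,0],
    [-1,-3.33,-2.16,0,0,0,0],
    [-1,-3.33,-2.16,0,0,0,0],
    [-1,-3.33,-2.16,0,0,0,0],
    [-1,-3.33,-2.16,0,0,0,0],
    [-1,-3.33,-2.16,0,0,0,0],
    [-1,-3.33,-2.16,0,0,0,0],
    [-1,-3.33,-2.16,0,0,0,0],
    [-1,-3.33,-2.16,0,0,0,0],
    [-1,-3.33,-2.16,0,0,0,0],
    [-1,-3.33,-2.16,0,0,0,0],
  ],
  squeeze=60,
)

```text
time: 1.1
tcp_pos: [0.501, 0.157, 0.231]
eef_rot: [0.198, 0.98, -0.0, -0.0]
contact_force: [0.1, 0.6, -0.1]
grip_width: 0.0853
```

Request:
step_arm(
  motion=[
    [-1,-3.33,-2.16,0,0,0,0],
    [-1,-3.33,-2.16,0,0,0,0],
    [-1,0,0,1.5,0,0,-5.75],
    [-1,0,0,1.5,0,0,-5.75],
    [-1,0,0,1.5,0,0,-5.75],
    [-1,0,0,1.5,0,0,-5.75],
    [-1,0,0,0,0,0,0],
    [-1,0,0,0,0,0,0],
    [-1,0,0,0,0,0,0],
  ],
)

```text
time: 1.85
tcp_pos: [0.5454, 0.0933, 0.172]
eef_rot: [0.0, 1.0, 0.0, 0.0]
contact_force: [0.2, 0.3, 0.5]
grip_width: 0.0853
```

Request:
step_arm(
  motion=[
    [-1,0,-0.2,3,0,0,0],
    [-1,0,0,3,0,0,0],
    [-1,0,0,3,0,0,0],
    [-1,0,0,2,0,0,0],
    [-1,0,0,1.6,0,0,0],
    [-1,0,0,0,0,0,0],
    [-1,0,0,0,0,0,0],
    [-1,0,0,0,0,0,0],
    [-1,0,0,0,0,0,0],
  ],
)

```text
time: 2.6
tcp_pos: [0.547, 0.0914, 0.0477]
eef_rot: [-0.001, 1.0, 0.0, 0.002]
contact_force: [0.6, 0.5, -0.3]
grip_width: 0.0855
```

```bash
python3 - <<'E'
from bench import telemetry,cams
import cv2
c=cams.camera("side");cv2.imwrite("pics/s1.png",cv2.resize(c["image"][120:320,180:440],None,fx=3,fy=3)[:,:,::-1])
s=telemetry.sense();print(s["tcp_pos"],s["contact_force"],s["time"])
E
```

```text
[0.54683305 0.0913822  0.0475065 ] [-0.59527732  0.22862094 -0.03707075] 2.65
```

View pics/s1.png

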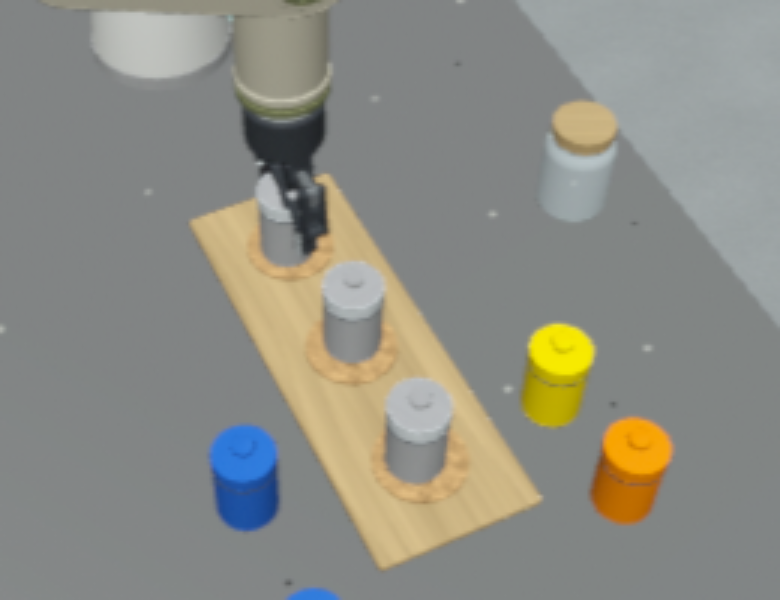

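The fingers straddle the left tin (crop (287,215)), with the near finger at (315,215), and nothing is touching. Closing.

Request:
step_arm(
  motion=[
    [1,0,0,0,0,0,0],
    [1,0,0,0,0,0,0],
    [1,0,0,0,0,0,0],
    [1,0,0,0,0,0,0],
    [1,0,0,0,0,0,0],
    [1,0,0,0,0,0,0],
    [1,0,0,0,0,0,0],
    [1,0,0,0,0,0,0],
    [1,0,0,0,0,0,0],
    [1,0,0,0,0,0,0],
    [1,0,0,0,0,0,0],
    [1,0,0,0,0,0,0],
  ],
  squeeze=60,
)

```text
time: 3.65
tcp_pos: [0.5461, 0.0917, 0.0466]
eef_rot: [-0.001, 1.0, 0.0, 0.001]
contact_force: [-1.0, 2.0, 6.0]
grip_width: 0.0549
```

```bash
python3 - <<'E'
from bench import telemetry
s=telemetry.sense();print(s["tcp_pos"],s["contact_force"],s["moment"],s["grip_width"],s["time"],s["tau"])
E
```

```text
[0.54613694 0.09173675 0.04660115] [-0.9803538   1.98387891  5.99097092] [ 0.28922912  0.16954637 -0.00819827] 0.054913273437209906 3.65 [-1.45928007e+00 -5.01604772e+01 -4.17016768e+01 -7.99217150e-01
 -2.59317895e-01 -3.40575550e-02]
```

Request:
step_arm(
  motion=[
    [1,0,0,-0.5,0,0,0],
    [1,0,0,-1,0,0,0],
    [1,0,0,-1.5,0,0,0],
    [1,0,0,-1.5,0,0,0],
    [1,0,0,-0.5,0,0,0],
    [1,0,0,0,0,0,0],
    [1,0,0,0,0,0,0],
    [1,0,0,0,0,0,0],
    [1,0,0,0,0,0,0],
    [1,0,0,0,0,0,0],
    [1,0,0,0,0,0,0],
    [1,0,0,0,0,0,0],
  ],
)

```text
time: 4.65
tcp_pos: [0.5449, 0.0912, 0.0948]
eef_rot: [-0.001, 1.0, -0.0, -0.0]
contact_force: [-0.1, 0.5, -5.5]
grip_width: 0.0552
```

```bash
cat > heft.py <<'E'
from bench import telemetry,cams
import numpy as np,cv2,sys
F=[];T=[]
for i in range(12):
    c=cams.camera("side");s=telemetry.sense();F.append(s["contact_force"]);T.append(s["tau"])
F=np.array(F);print("F",F.mean(0),F.std(0),"tau",np.mean(T,0).round(2));print(s["tcp_pos"],s["grip_width"],s["time"])
cv2.imwrite(sys.argv[1],cv2.resize(c["image"][120:320,180:440],None,fx=3,fy=3)[:,:,::-1])
E
python3 heft.py pics/l1.png
```

```text
F [-0.07538293 -0.18910791 -5.40860618] [0.48406737 0.49689914 0.55682259] tau [ -0.   -55.14 -49.09  -0.    -0.     0.  ]
[0.54517472 0.09121019 0.09531685] 0.05454376055212209 5.25
```

View pics/l1.png

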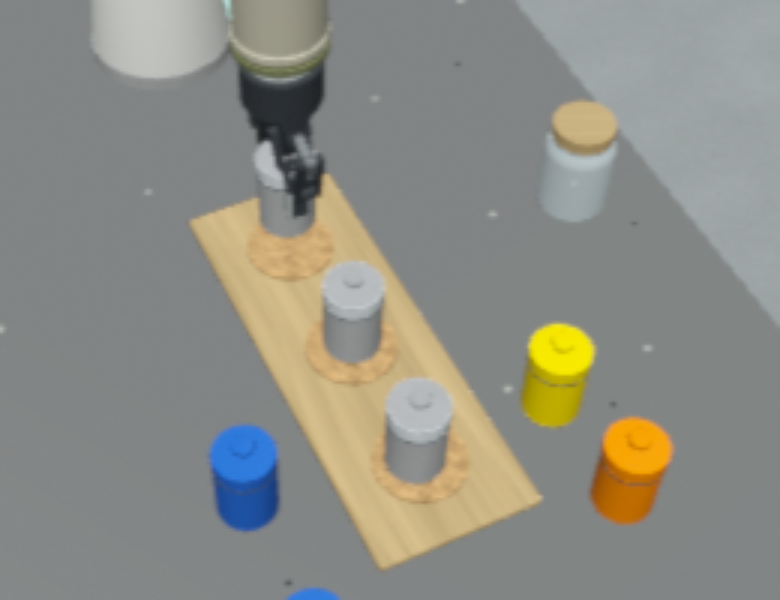

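The left tin is clear of its coaster and upright at crop (287,195), and weighs about 5.4 N. I'll set it back down.

Request:
step_arm(
  motion=[
    [1,0,0,1.5,0,0,0],
    [1,0,0,1.5,0,0,0],
    [1,0,0,1,0,0,0],
    [1,0,0,0.5,0,0,0],
    [1,0,0,0.4,0,0,0],
    [1,0,0,0,0,0,0],
    [1,0,0,0,0,0,0],
    [1,0,0,0,0,0,0],
    [1,0,0,0,0,0,0],
  ],
)

```text
time: 6.0
tcp_pos: [0.5455, 0.0912, 0.0466]
eef_rot: [-0.001, 1.0, 0.0, 0.0]
contact_force: [0.5, -0.5, -4.1]
grip_width: 0.0552
```

Request:
step_arm(
  motion=[
    [-1,0,0,0,0,0,0],
    [-1,0,0,0,0,0,0],
    [-1,0,0,0,0,0,0],
    [-1,0,0,0,0,0,0],
    [-1,0,0,0,0,0,0],
    [-1,0,0,0,0,0,0],
    [-1,0,0,0,0,0,0],
    [-1,0,0,0,0,0,0],
    [-1,0,0,0,0,0,0],
    [-1,0,0,0,0,0,0],
  ],
)

```text
time: 6.83
tcp_pos: [0.5452, 0.0912, 0.0463]
eef_rot: [-0.001, 1.0, -0.0, 0.0]
contact_force: [0.7, -0.1, 0.2]
grip_width: 0.0854
```

Request:
step_arm(
  motion=[
    [-1,0,0,-2,0,0,0],
    [-1,0,0,-3.5,0,0,0],
    [-1,0,0,-3.5,0,0,0],
    [-1,0,0,-3,0,0,0],
    [-1,-0.25,-3.2,0,0,0,0],
    [-1,-0.25,-3.3,0,0,0,0],
    [-1,-0.25,-3.3,0,0,0,0],
    [-1,-0.25,-3.3,0,0,0,0],
    [-1,0,0,0,0,0,0],
    [-1,0,0,0,0,0,0],
    [-1,0,0,0,0,0,0],
  ],
)

```text
time: 7.75
tcp_pos: [0.5554, -0.0395, 0.1661]
eef_rot: [-0.001, 1.0, 0.0, -0.0]
contact_force: [0.0, 0.9, -0.2]
grip_width: 0.0856
```

Request:
step_arm(
  motion=[
    [-1,0,0,3,0,0,0],
    [-1,0,0,3,0,0,0],
    [-1,0,0,3,0,0,0],
    [-1,0,0,2,0,0,0],
    [-1,0,0,1,0,0,0],
    [-1,0,0,0,0,0,0],
    [-1,0,0,0,0,0,0],
    [-1,0,0,0,0,0,0],
  ],
)

```text
time: 8.42
tcp_pos: [0.5569, -0.0394, 0.0482]
eef_rot: [-0.002, 1.0, -0.0, 0.001]
contact_force: [-0.2, -0.3, 0.7]
grip_width: 0.0852
```

Request:
step_arm(
  motion=[
    [1,0,0,0,0,0,0],
    [1,0,0,0,0,0,0],
    [1,0,0,0,0,0,0],
    [1,0,0,0,0,0,0],
    [1,0,0,0,0,0,0],
    [1,0,0,0,0,0,0],
    [1,0,0,0,0,0,0],
    [1,0,0,0,0,0,0],
    [1,0,0,0,0,0,0],
    [1,0,0,0,0,0,0],
    [1,0,0,0,0,0,0],
    [1,0,0,0,0,0,0],
  ],
)

```text
time: 9.42
tcp_pos: [0.5569, -0.0399, 0.0481]
eef_rot: [-0.001, 1.0, -0.0, 0.001]
contact_force: [-0.5, 1.1, 7.5]
grip_width: 0.0551
```

Request:
step_arm(
  motion=[
    [1,0,0,-0.5,0,0,0],
    [1,0,0,-1,0,0,0],
    [1,0,0,-1.5,0,0,0],
    [1,0,0,-1.5,0,0,0],
    [1,0,0,-0.5,0,0,0],
    [1,0,0,0,0,0,0],
    [1,0,0,0,0,0,0],
    [1,0,0,0,0,0,0],
    [1,0,0,0,0,0,0],
    [1,0,0,0,0,0,0],
    [1,0,0,0,0,0,0],
    [1,0,0,0,0,0,0],
  ],
)

```text
time: 10.42
tcp_pos: [0.5552, -0.0397, 0.0958]
eef_rot: [-0.001, 1.0, 0.0, -0.0]
contact_force: [0.4, 0.8, -2.3]
grip_width: 0.0548
```

```bash
python3 heft.py pics/l2.png
```

```text
F [-0.16841192  0.02967021 -1.66648006] [0.36533726 0.53866225 0.4619023 ] tau [ -0.   -53.77 -47.34  -0.    -0.    -0.  ]
[ 0.55552572 -0.03975233  0.0963347 ] 0.05467910519734454 11.0167
```

View pics/l2.png

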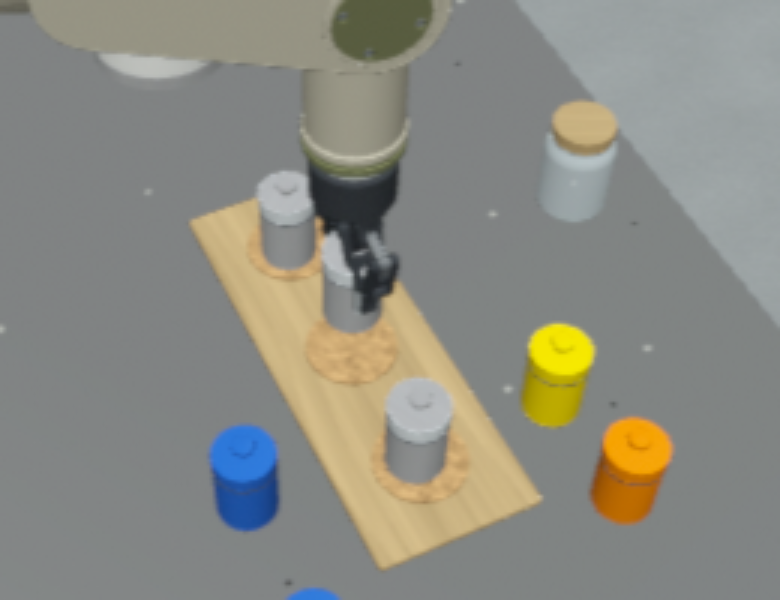

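The middle tin is clear at crop (350,285) and weighs about 1.7 N. The left tin is back on its coaster at (287,220). I'll set the middle one down and go to the right.

Request:
step_arm(
  motion=[
    [1,0,0,1.5,0,0,0],
    [1,0,0,1.5,0,0,0],
    [1,0,0,1,0,0,0],
    [1,0,0,0.5,0,0,0],
    [1,0,0,0.4,0,0,0],
    [1,0,0,0,0,0,0],
    [1,0,0,0,0,0,0],
    [1,0,0,0,0,0,0],
    [1,0,0,0,0,0,0],
  ],
)

```text
time: 11.77
tcp_pos: [0.556, -0.0398, 0.0481]
eef_rot: [-0.001, 1.0, -0.0, 0.0]
contact_force: [-2.2, 0.9, 6.4]
grip_width: 0.055
```

Request:
step_arm(
  motion=[
    [-1,0,0,0,0,0,0],
    [-1,0,0,0,0,0,0],
    [-1,0,0,0,0,0,0],
    [-1,0,0,0,0,0,0],
    [-1,0,0,0,0,0,0],
    [-1,0,0,0,0,0,0],
    [-1,0,0,0,0,0,0],
    [-1,0,0,0,0,0,0],
    [-1,0,0,0,0,0,0],
    [-1,0,0,0,0,0,0],
  ],
)

```text
time: 12.6
tcp_pos: [0.5555, -0.0398, 0.0473]
eef_rot: [-0.001, 1.0, -0.0, 0.0]
contact_force: [0.2, 0.3, -0.5]
grip_width: 0.0856
```

Request:
step_arm(
  motion=[
    [-1,0,0,-2,0,0,0],
    [-1,0,0,-3.5,0,0,0],
    [-1,0,0,-3.5,0,0,0],
    [-1,0,0,-3,0,0,0],
    [-1,0,-3.5,0,0,0,0],
    [-1,0,-3.5,0,0,0,0],
    [-1,0,-3.5,0,0,0,0],
    [-1,0,-3.6,0,0,0,0],
    [-1,0,0,0,0,0,0],
    [-1,0,0,0,0,0,0],
    [-1,0,0,0,0,0,0],
  ],
)

```text
time: 13.52
tcp_pos: [0.5557, -0.1805, 0.1671]
eef_rot: [-0.001, 1.0, 0.0, -0.0]
contact_force: [-0.2, 0.5, -0.2]
grip_width: 0.0854
```

Request:
step_arm(
  motion=[
    [-1,0,0,3,0,0,0],
    [-1,0,0,3,0,0,0],
    [-1,0,0,3,0,0,0],
    [-1,0,0,2,0,0,0],
    [-1,0,0,1,0,0,0],
    [-1,0,0,0,0,0,0],
    [-1,0,0,0,0,0,0],
    [-1,0,0,0,0,0,0],
  ],
)

```text
time: 14.18
tcp_pos: [0.5573, -0.1807, 0.0493]
eef_rot: [-0.002, 1.0, -0.001, 0.001]
contact_force: [0.2, -0.5, -0.0]
grip_width: 0.0851
```

Request:
step_arm(
  motion=[
    [1,0,0,0,0,0,0],
    [1,0,0,0,0,0,0],
    [1,0,0,0,0,0,0],
    [1,0,0,0,0,0,0],
    [1,0,0,0,0,0,0],
    [1,0,0,0,0,0,0],
    [1,0,0,0,0,0,0],
    [1,0,0,0,0,0,0],
    [1,0,0,0,0,0,0],
    [1,0,0,0,0,0,0],
    [1,0,0,0,0,0,0],
    [1,0,0,0,0,0,0],
  ],
)

```text
time: 15.18
tcp_pos: [0.5571, -0.1811, 0.049]
eef_rot: [-0.001, 1.0, -0.0, 0.001]
contact_force: [-0.2, 0.7, 6.7]
grip_width: 0.0551
```

Request:
step_arm(
  motion=[
    [1,0,0,-0.5,0,0,0],
    [1,0,0,-1,0,0,0],
    [1,0,0,-1.5,0,0,0],
    [1,0,0,-1.5,0,0,0],
    [1,0,0,-0.5,0,0,0],
    [1,0,0,0,0,0,0],
    [1,0,0,0,0,0,0],
    [1,0,0,0,0,0,0],
    [1,0,0,0,0,0,0],
    [1,0,0,0,0,0,0],
    [1,0,0,0,0,0,0],
    [1,0,0,0,0,0,0],
  ],
)

```text
time: 16.18
tcp_pos: [0.5556, -0.1806, 0.0968]
eef_rot: [-0.001, 1.0, 0.0, -0.0]
contact_force: [0.3, -0.0, -2.5]
grip_width: 0.0549
```

```bash
python3 heft.py pics/l3.png
```

```text
F [-0.14067689 -0.08869896 -3.31375523] [0.68982995 0.55455067 0.4823619 ] tau [-0.000e+00 -5.846e+01 -4.825e+01 -0.000e+00  1.000e-02  0.000e+00]
[ 0.55592032 -0.18075007  0.09733228] 0.0547688850232132 16.7833
```

View pics/l3.png

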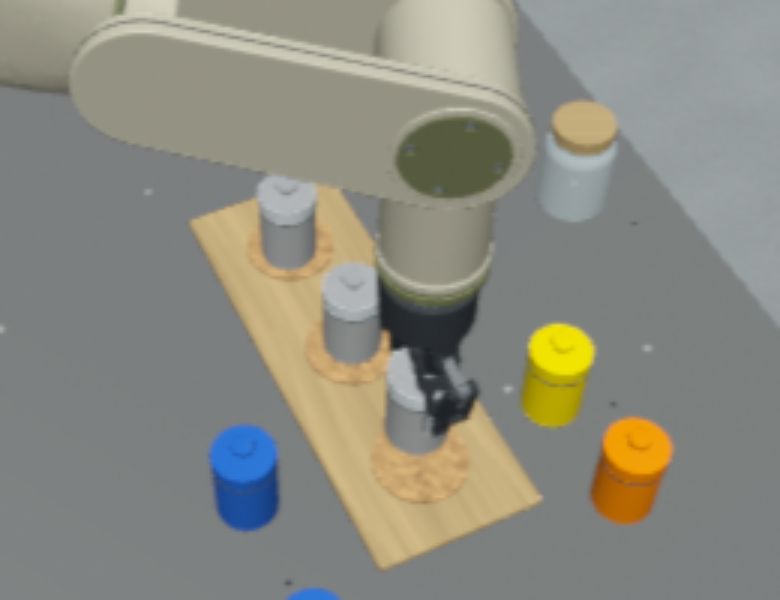

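The right tin is clear at crop (415,400) and weighs about 3.3 N. The other two stand on their coasters, so the left tin is the heaviest: 5.4 N against 1.7 and 3.3 N.

Request:
step_arm(
  motion=[
    [1,0,0,1.5,0,0,0],
    [1,0,0,1.5,0,0,0],
    [1,0,0,1,0,0,0],
    [1,0,0,0.5,0,0,0],
    [1,0,0,0.4,0,0,0],
    [1,0,0,0,0,0,0],
    [1,0,0,0,0,0,0],
    [1,0,0,0,0,0,0],
    [1,0,0,0,0,0,0],
  ],
)

```text
time: 17.53
tcp_pos: [0.5564, -0.1809, 0.0491]
eef_rot: [-0.001, 1.0, -0.0, 0.0]
contact_force: [-2.8, 2.0, 4.1]
grip_width: 0.0548
```

Request:
step_arm(
  motion=[
    [-1,0,0,0,0,0,0],
    [-1,0,0,0,0,0,0],
    [-1,0,0,0,0,0,0],
    [-1,0,0,0,0,0,0],
    [-1,0,0,0,0,0,0],
    [-1,0,0,0,0,0,0],
    [-1,0,0,0,0,0,0],
    [-1,0,0,0,0,0,0],
    [-1,0,0,0,0,0,0],
    [-1,0,0,0,0,0,0],
  ],
)

```text
time: 18.37
tcp_pos: [0.5559, -0.1808, 0.0483]
eef_rot: [-0.001, 1.0, -0.0, 0.0]
contact_force: [-0.3, 0.1, 0.0]
grip_width: 0.0856
```

Request:
step_arm(
  motion=[
    [-1,0,0,-2,0,0,0],
    [-1,0,0,-3.5,0,0,0],
    [-1,0,0,-3.5,0,0,0],
    [-1,0,0,-3,0,0,0],
    [-1,0,3.4,0,0,0,0],
    [-1,0,3.4,0,0,0,0],
    [-1,0,3.4,0,0,0,0],
    [-1,0,3.4,0,0,0,0],
    [-1,0.25,3.4,0,0,0,0],
    [-1,0.25,3.4,0,0,0,0],
    [-1,0.25,3.4,0,0,0,0],
    [-1,0.25,3.4,0,0,0,0],
  ],
)

```text
time: 19.37
tcp_pos: [0.5448, 0.0928, 0.1684]
eef_rot: [-0.001, 1.0, 0.0, 0.0]
contact_force: [-0.1, 0.9, -1.4]
grip_width: 0.0855
```

Request:
step_arm(
  motion=[
    [-1,0,0,0,0,0,0],
    [-1,0,0,0,0,0,0],
    [-1,0,0,0,0,0,0],
  ],
)

```text
time: 19.62
tcp_pos: [0.5452, 0.091, 0.1683]
eef_rot: [-0.002, 1.0, -0.0, -0.0]
contact_force: [0.3, -0.4, -0.2]
grip_width: 0.085
```

Request:
step_arm(
  motion=[
    [-1,0,0,3,0,0,0],
    [-1,0,0,3,0,0,0],
    [-1,0,0,3,0,0,0],
    [-1,0,0,2,0,0,0],
    [-1,0,0,1.1,0,0,0],
    [-1,0,0,0,0,0,0],
    [-1,0,0,0,0,0,0],
    [-1,0,0,0,0,0,0],
  ],
)

```text
time: 20.28
tcp_pos: [0.5467, 0.0908, 0.0492]
eef_rot: [-0.001, 1.0, 0.0, 0.001]
contact_force: [-1.2, 0.0, 0.3]
grip_width: 0.0852
```

Request:
step_arm(
  motion=[
    [1,0,0,0,0,0,0],
    [1,0,0,0,0,0,0],
    [1,0,0,0,0,0,0],
    [1,0,0,0,0,0,0],
    [1,0,0,0,0,0,0],
    [1,0,0,0,0,0,0],
    [1,0,0,0,0,0,0],
    [1,0,0,0,0,0,0],
    [1,0,0,0,0,0,0],
    [1,0,0,0,0,0,0],
    [1,0,0,0,0,0,0],
    [1,0,0,0,0,0,0],
  ],
)

```text
time: 21.28
tcp_pos: [0.5466, 0.0913, 0.0491]
eef_rot: [-0.001, 1.0, 0.0, 0.002]
contact_force: [-0.0, -1.8, 6.2]
grip_width: 0.055
```

Request:
step_arm(
  motion=[
    [1,0,0,-0.5,0,0,0],
    [1,0,0,-1.5,0,0,0],
    [1,0,0,-2,0,0,0],
    [1,0,0,-2,0,0,0],
    [1,0,0,-2,0,0,0],
    [1,0,0,-2,0,0,0],
    [1,0,0,-2,0,0,0],
    [1,0,0,-2,0,0,0],
    [1,0,0,-1.5,0,0,0],
    [1,0,0,-1,0,0,0],
    [1,0,0,-0.5,0,0,0],
    [1,0,0,0,0,0,0],
  ],
)

```text
time: 22.28
tcp_pos: [0.5454, 0.0913, 0.218]
eef_rot: [-0.001, 1.0, 0.0, 0.0]
contact_force: [0.8, -0.1, -5.0]
grip_width: 0.0551
```

Request:
step_arm(
  motion=[
    [1,0,0,0,0,0,0],
    [1,0,0,0,0,0,0],
    [1,0,0,0,0,0,0],
    [1,0,0,0,0,0,0],
    [1,0,0,0,0,0,0],
    [1,0,0,0,0,0,0],
  ],
)

```text
time: 22.78
tcp_pos: [0.545, 0.0912, 0.2169]
eef_rot: [-0.001, 1.0, -0.0, -0.0]
contact_force: [-0.1, -0.3, -5.3]
grip_width: 0.0547
```

```bash
python3 heft.py pics/l4.png; python3 - <<'E'
from bench import cams
from h import *
c=cams.camera("top")
for o in tins(c,[(299,205),(360,206)]):print(o[0].round(4),o[2])
E
```

```text
F [-0.23081079 -0.11652566 -5.16267788] [0.65199263 0.47764105 0.42001559] tau [ -0.   -53.22 -52.69  -0.    -0.     0.  ]
[0.54516661 0.09122167 0.21732814] 0.05498404049449571 23.3833
[ 0.5575 -0.04    0.1   ] 12.835063934326172
[ 0.555 -0.181  0.1  ] 12.698226928710938
```

View pics/l4.png

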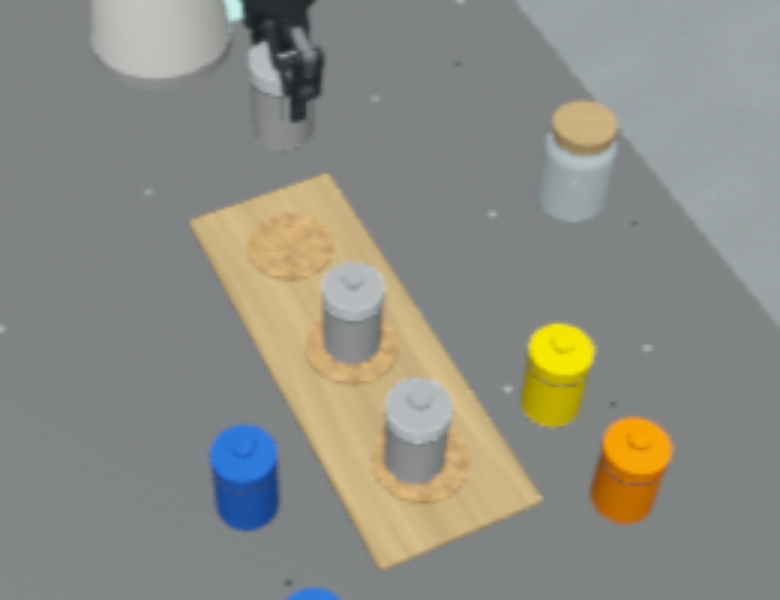

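The left tin is held upright high above its empty coaster, at crop (282,95). The other two stand upright on theirs at (352,315) and (418,435). Handing in.

```bash
python3 -c "
from bench import job
print(job.sign_off())"
```

```text
the job is handed in; nothing more can be done
None
```

I hefted the tins left, middle, right: about 5.4 N, 1.7 N and 3.3 N. Each was lifted about 5 cm and set back on its own coaster. I then picked the left tin, the heaviest, up again and handed the job in at about 23.4 s of the 67 s while holding it.

Last checks:
- **Held tin:** it was still and upright, with its underside about 18 cm above the worktop. It read 5.2 N, close to the first 5.4 N, and the grip opening was 55 mm.
- **Other two tins:** both stood upright on their coasters within about 3 mm of where they started.
- **Kettle and mug:** the arm never went near either, but I did not measure their positions again.

None of these checks failed or disagreed, though sign-off gives no verdict.

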